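# Seat the ear-scope head in the sprung check base and hold it

## Task

On the doctor's desk, take the ear-scope head (the one with the cone sticking out sideways) out of its rest block, put its foot into the slot of the white check base, push it down against the spring until its collar is fully home, and turn it a quarter turn clockwise seen from above. The base springs back when let go, so finish while still gripping the head and holding it pushed fully home and turned. The head is delicate: do not squeeze it with more than 30 newtons, and leave the other things on the desk where they are.

Things in the scene. Friction and masses are not known exactly. Their poses are not given: they have to be found in the camera images.
- head (a point): Centre of the black grip block of the loose 90 g ear-scope head, own axes, z up. Block 40 (x) by 26 (y) by 46 (z) mm; grip its flat sides, 26 mm apart along y. A cone 24 mm wide tapering to 8 mm sticks out along +x to 53 mm from the axis; a round window is on the -x side. The underside of the steel collar below the block lies 33 mm below this point, the foot's lower face 53 mm.
- earhead: The same head; origin at the centre of the underside of its round collar (40 mm across, 10 mm thick), same axes. Below are a neck 11 mm thick, 8 mm long, then the foot: a cross-bar 34 (x) by 12 (y) by 12 (z) mm, the same after half a turn. At the start the head stands upright in its rest block.
- rest_a: Grey fixed rest block of the ear-scope head, 64 x 64 x 32 mm, origin under its centre. The collar lies on its top, the foot hangs loose in a slot along its x (38 x 16 mm, 26 mm deep); lift the head straight up 25 mm or more to free it.
- base: The check base: a fixed white box 110 (x) by 90 (y) by 60 mm high with a 60 x 60 x 5 mm steel plate forming the middle of its top; origin under its centre. Inside, under the plate's slot, a sprung rotor carries the foot and turns with it, with about 0.13 rad of play.
- slot (a point): Centre of the slot's mouth on the base's top face; z up. Slot 38 mm along this x, 16 mm along y: 2 mm round the foot. The foot enters with the head's x along it, either way round, and meets the rotor 12 mm down. Pushed 5 mm further it is free under the plate and can turn; 8 mm further the collar is flush on the plate: fully home, grip block centre 33 mm above this point.
- press (a joint): how far the sprung rotor in the base is pushed down, m: 0 at rest, about 0.008 with the head fully home. The spring pushes back with 2 N at rest and 6 N fully home.
- turn (a joint): how far the rotor is turned clockwise seen from above, rad: 0 at rest (slot direction), stop at 1.57. A torsion spring of about 0.1 N m at the stop turns it back.
- eye (a point): Bystander: the other instrument head (with an upright round disc 40 mm across, no cone) standing in the other, identical rest block, same foot; this point is 33 mm above its collar's underside. Total height above the desk 98 mm.
- vial: Bystander: small amber jar, 26 mm across, 36 mm high; origin at the centre of its underside.
- swabs: Bystander: small carton 50 x 22 x 14 mm; origin at the centre of its underside.
- pen: Bystander: black pen 130 mm long along x, 10 mm thick, lying; origin under its middle.
- sanitiser: Bystander: white bottle 52 mm across, 110 mm high; origin at the centre of its underside.
- tincture: Bystander: small amber bottle 34 mm across, 70 mm high; origin at the centre of its underside.
- torch: Bystander: aluminium pocket torch lying along x, 115 mm long, 26 mm thick at most; origin under its middle.
Mind the look-alikes: they are no part of the job. What is shaped like the earhead but blue or pink is not meant.

How it is judged:
By the outcome, as a careful person would: the job done as asked, in the order asked, and still so for the second after the job is handed in, while the arm keeps its last pose, push and grip.
It also fails if it takes over 51 s, if anything falls off the work surface, if the arm or the gripper's body presses on something with over 40 N, if the wrist force passes 120 N, or if a joint passes its speed limit or range.

## Robot

A 7-joint arm with a two-finger parallel gripper is mounted at the origin on the work surface. World frame = base frame: x ahead of the robot, y to its left, z up, the work surface at z = 0. Lengths are in m, angles in degrees, forces in N, time in s.
With the tool pointing down it reaches from about 0.4 to 0.9 m from the base axis. Payload 5.5 kg.
Tool frame: the origin (TCP) lies midway between the tips of the shut fingers; the grasp point (between the pads) lies 19 mm behind it (bot.tcp_to_grasp is the distance from the TCP to the grasp point, in m); z points along the fingers, y is the direction in which the jaws open and shut (so a half turn about z gives the same grasp; the last joint's range is limited). The gripper opens to 92 mm and grips with 3 to 60 N. Pads are 19 mm wide; open, the fingers measure 130 mm over their backs; the gripper's body (75 mm by 190 mm) begins 47 mm behind the grasp point.
Start: joints at [81.715, 28.699, -24.465, 88.831, 12.651, 65.22, -12.049], TCP at [0.258, -0.597, 0.227] pointing down, gripper open.
Joint ranges: [-164.97, 164.97], [-17.58, 116.51], [-87.97, 89.64], [11.32, 138.91], [-80.73, 260.73], [10.89, 115.49], [-147.41, 147.41]. Speed limits (degrees/s): [147.25, 147.25, 180, 180, 180, 180, 180].

## Interface

Orientations are given as [roll, pitch, yaw] about the fixed x, y, z axes, in that order (R = Rz(yaw) Ry(pitch) Rx(roll)).
In Python, from cell import bot, snapshot gives the robot as it stands.
- The arm moves only by the tool servo_tool, never from a script. Its argument "plan" is a list of rows, each a list of 5 numbers: the gripper command: -1 is shut, 1 is fully open, values between are in proportion, then the shift along the tool's x, y, z in m, then the turn about the tool's z in rad. A call has exactly 5 rows; each row is the pose to reach, as a shift and turn from the pose commanded when the call began, along the tool's axes at that moment; what a row does not reach only later rows make up. A row lasts 1/12 s, in which the tool goes at most 41.7 mm and 7.16 degrees, less where a joint would pass 70% of its speed; a pose out of reach is approached as far as the arm can. A call with a gripper value outside its range is refused whole. The fingers move at their own pace and stop on an object; the grip force is fixed at half the most. Time passes only in rows, so rows that repeat a pose let the fingers close, or fill a call up. It gives the time, the measured TCP pose, the force and the opening at its end, in the units of the state.
- bot.get_obs(): the state, without advancing time (a new reading comes with each control period).
- snapshot(name): name is "side" or "top"; returns a dict with "img" (400x640x3 uint8, blue, green, red), "range_z" (400x640 float32, m along the optical axis (not along the pixel's ray), 0 where there is no reading), "mtx" (3x3 intrinsics, pixels), "dist_coeffs" ([k1, k2, p1, p2, k3] as OpenCV has them; the pictures are not rectified), "xyz" and "rotation" of the camera in the world. Camera axes: x right, y down, z forward; pixel columns grow to the right and rows downward; lengths in m; the calibration is good to about 2 mm. A picture is of the moment at which its call begins.
- bot.close_job(): hands the job in, once; it reports no verdict.
The state is a dict: "time_s": time; "qpos": joint angles; "qvel": joint speeds; "tau": joint torques, N m; "eef_pos": TCP position; "tcp_rot": TCP orientation; "force": force on the tool from outside, world axes, zero at the start; "ft_torque": the same for the moment, N m; "grip_width": finger opening in m.
Only numpy, scipy, OpenCV 4.12 (cv2) and the standard library are available. Lean on these libraries where they do the work, as an engineer would, in place of code of your own. Each camera call takes 0.05 s, during which the arm holds its last target.

## Working session

There is one attempt and no reset: what is moved stays moved. The work goes in short steps, Python scripts to look and compute and a tool call to move; the robot and the scene stay as the last step left them, time stands still between calls to the robot, and variables do not carry over. Pictures are saved under pics/ and viewed, and the job is handed in when it is done.

Besides the shell and the picture viewer there is one more tool, called after "Request:" in YAML: its name, and indented under it one key for each argument. servo_tool: Moves the arm, as the interface text tells. Its arguments: {"type":"object","properties":{"plan":{"type":"array","items":{"type":"array","items":{"type":"number"}}}},"required":["plan"]}

```bash
mkdir -p pics; ls; cat > h.py <<'E'
import numpy as np, cv2, pickle
from cell import bot, snapshot
def snap(n,f):
    s=snapshot(n); cv2.imwrite(f'pics/{f}.png',s['img']); pickle.dump(s,open(f'pics/{f}.pkl','wb')); return s
def load(f): return pickle.load(open(f'pics/{f}.pkl','rb'))
def rot(s):
    r=np.array(s['rotation'],float)
    if r.shape==(3,3): return r
    from scipy.spatial.transform import Rotation as R
    return R.from_euler('xyz',r,degrees=True).as_matrix()
def ray(s,u,v):
    p=cv2.undistortPoints(np.array([[[u,v]]],float),np.array(s['mtx']),np.array(s['dist_coeffs']))[0,0]
    return np.array([p[0],p[1],1.])
def at_z(s,u,v,z):
    d=rot(s)@ray(s,u,v); o=np.array(s['xyz']); return o+d*(z-o[2])/d[2]
def depth(s,u,v):
    w=s['range_z'][int(v)-1:int(v)+2,int(u)-1:int(u)+2]; w=w[w>0]
    return np.array(s['xyz'])+rot(s)@ray(s,u,v)*np.median(w)
def proj(s,P):
    R=rot(s); r=R.T; t=-r@np.array(s['xyz'])
    return cv2.projectPoints(np.array(P,float).reshape(-1,3),cv2.Rodrigues(r)[0],t,np.array(s['mtx']),np.array(s['dist_coeffs']))[0].reshape(-1,2)
def crop(s,f,u0,v0,u1,v1,k):
    cv2.imwrite(f'pics/{f}.png',cv2.resize(s['img'][v0:v1,u0:u1],None,fx=k,fy=k,interpolation=cv2.INTER_CUBIC))
E
python3 - <<'E'
from h import *
for n in('top','side'):
    s=snap(n,n+'0'); print(n,s['xyz'],s['rotation'],s['mtx'],s['dist_coeffs'])
print(bot.get_obs()); print(bot.tcp_to_grasp)
E
```

```text
pics
top [ 0.42092625 -0.00249484  1.33493573] [-173.15815151    0.47220548  -90.58012933] [[514.08497812   0.         318.89851324]
 [  0.         514.08497812 199.57276535]
 [  0.           0.           1.        ]] [-0.16044362  0.          0.          0.          0.        ]
side [0.31075137 0.67025154 0.66326878] [-129.76272651   -0.19305806 -158.68770901] [[400.48923105   0.         325.33190663]
 [  0.         400.48923105 200.79124858]
 [  0.           0.           1.        ]] [-0.0173893  0.         0.         0.         0.       ]
{'time_s': 0.1, 'qpos': array([ 81.71760825,  28.74638702, -24.45424765,  88.88588687,
        12.6519043 ,  65.22233867, -12.04903736]), 'qvel': array([-0.0285246 , -0.13454684, -0.0680855 , -0.06653666,  0.04074094,
       -0.17440166, -0.01227934]), 'tau': array([-1.08129004e-02, -5.67877471e+01, -5.83783239e+00, -2.79913473e+01,
       -6.88700890e-02,  2.41738890e-02,  5.52978088e-05]), 'eef_pos': array([ 0.25745566, -0.59613422,  0.22580154]), 'tcp_rot': array([-1.79898865e+02, -1.51811392e-03,  2.33661415e+01]), 'force': array([-0.54762321,  0.29850694, -0.53741381]), 'ft_torque': array([-0.06655646,  0.03710726,  0.02533967]), 'grip_width': 0.09187658843578021}
0.0188
```

View pics/top0.png

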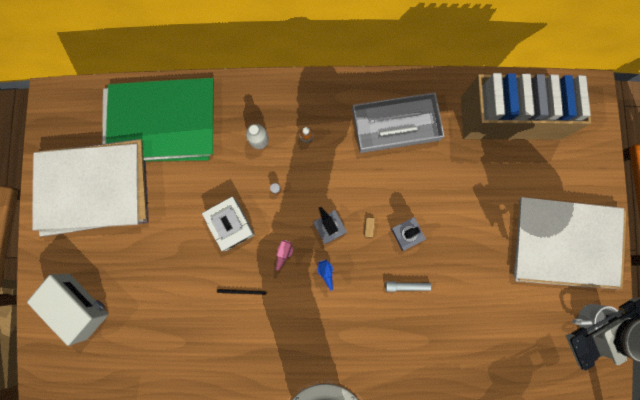

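View pics/side0.png

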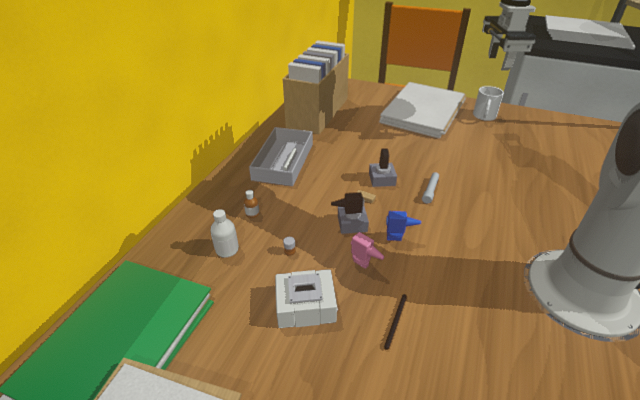

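The top view shows these candidates: a black head with a cone in a rest block at (329,224), a black disc head at (409,233), and loose pink (284,254) and blue (326,275) heads. The white base is at (227,223). I'll take the one at (329,224) and check it in a close crop.

```bash
python3 - <<'E'
from h import *
t=load('top0'); s=load('side0')
a=cv2.resize(t['img'][195:255,300:360],None,fx=6.5,fy=6.5,interpolation=cv2.INTER_CUBIC)
b=cv2.resize(t['img'][193:253,197:257],None,fx=6.5,fy=6.5,interpolation=cv2.INTER_CUBIC)
cv2.imwrite('pics/c1.png',np.hstack([a,b]))
a=cv2.resize(s['img'][180:240,320:380],None,fx=6.5,fy=6.5,interpolation=cv2.INTER_CUBIC)
b=cv2.resize(s['img'][262:332,270:340],None,fx=390/70,fy=390/70,interpolation=cv2.INTER_CUBIC)
cv2.imwrite('pics/c2.png',np.hstack([a,b]))
E
```

```text
(no output)
```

View pics/c1.png

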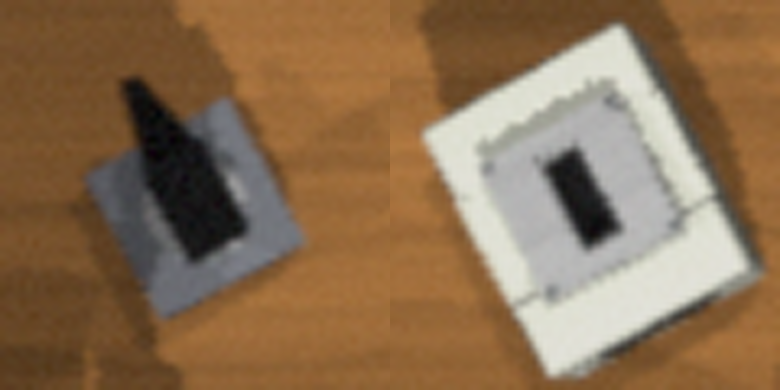

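View pics/c2.png

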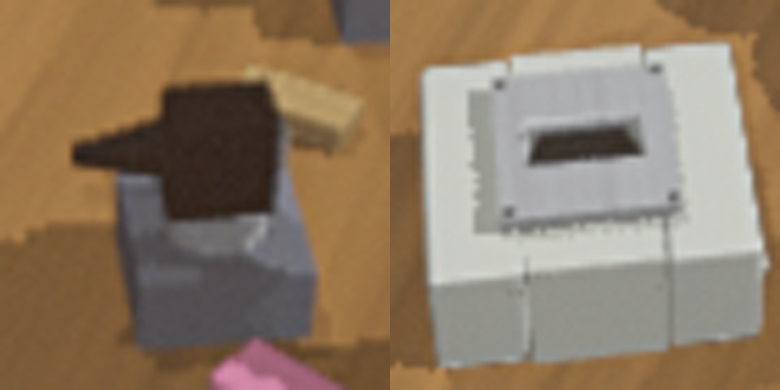

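The close crop confirms it: a black block on a steel collar, with the cone pointing up-left in the top view. The right crop shows the white base with its slot. Next I'll work out the poses.

```bash
cat > m.py <<'E'
from h import *
t=load('top0'); s=load('side0')
def T(c,o,k): return [(x/k+o[0]-.5+.5/k, y/k+o[1]-.5+.5/k) for x,y in c]
def show(n,cam,px,z):
    P=np.array([at_z(cam,u,v,z) for u,v in px])[:,:2]
    c=P.mean(0); e=np.diff(np.vstack([P,P[:1]]),axis=0)
    print(n,'c',c.round(4),'len',(np.linalg.norm(e,axis=1)*1e3).round(1),'dir',np.degrees(np.arctan2(e[:,1],e[:,0])).round(1))
show('rest top',t,T([(87,178),(230,97),(305,240),(165,318)],(300,195),6.5),.032)
show('base top',t,T([(33+390-390,132),(232,22),(372,268),(160,376)],(197,193),6.5),.06)
show('slot top',t,T([(153,165),(187,147),(232,233),(197,250)],(197,193),6.5),.06)
show('plate top',t,T([(90,155),(223,85),(293,215),(155,302)],(197,193),6.5),.06)
k=390/70
show('slot side',s,T([(140,122),(243,118),(255,155),(137,165)],(270,262),k),.06)
show('plate side',s,T([(105,77),(270,65),(290,208),(115,228)],(270,262),k),.06)
show('base side',s,T([(32,70),(340,43),(375,258),(43,285)],(270,262),k),.06)
# depth
for n,cam,p in [('resttop',t,T([(260,220)],(300,195),6.5)[0]),('blocktop',t,T([(200,210)],(300,195),6.5)[0]),('basetop',t,T([(60,140)],(197,193),6.5)[0]),('plate',t,T([(150,270)],(197,193),6.5)[0]),('cone tip',t,T([(135,85)],(300,195),6.5)[0]),
 ('s base',s,T([(60,200)],(270,262),k)[0]),('s plate',s,T([(150,200)],(270,262),k)[0]),('s block',s,T([(220,110)],(320,180),6.5)[0])]:
    print(n,depth(cam,*p).round(4))
E
python3 m.py
```

```text
rest top c [ 0.508  -0.0204] len [64.4 63.2 62.5 62.6] dir [ -61.  -153.2  118.5   28.5]
base top c [0.5171 0.2366] len [ 88.2 110.2  91.4 107.2] dir [ -61.6 -150.1  116.5   28.2]
slot top c [0.5172 0.2391] len [14.9 37.8 15.  37.3] dir [ -62.6 -151.9  115.4   27.9]
plate top c [0.5209 0.24  ] len [58.2 57.5 62.8 62.6] dir [ -62.7 -151.3  121.8   24.6]
slot side c [0.5174 0.2429] len [34.9 16.1 39.4 17.9] dir [-155.7  127.    27.5  -68.5]
plate side c [0.5167 0.2436] len [57.2 60.5 57.2 63. ] dir [-153.2  118.3   29.4  -61.7]
base side c [0.513  0.2497] len [107.6  90.  105.9  88.1] dir [-152.   117.9   27.   -61. ]
resttop [ 0.5031 -0.0451  0.0313]
blocktop [ 0.5037 -0.0209  0.0862]
basetop [0.5412 0.2932 0.0513]
plate [0.49   0.2561 0.0562]
cone tip [0.5528 0.003  0.0686]
s base [0.5518 0.2759 0.0513]
s plate [0.521  0.2705 0.0598]
s block [ 0.5068 -0.0141  0.0864]
```

```bash
python3 - <<'E'
from m import *
print([x for x in dir(bot) if x[0]!='_'])
print('---')
# side rest top visible corners: left (118,180) , right front (315,270), left front (130,290)
for p in [(115,178),(132,285),(316,272)]:
    u,v=T([p],(320,180),6.5)[0]; print('rest side',at_z(s,u,v,.032).round(4))
for p in [(165,88),(268,84),(276,208),(170,218)]:
    u,v=T([p],(320,180),6.5)[0]; print('blk side z88',at_z(s,u,v,.088).round(4),'z42',at_z(s,u,v,.042).round(4))
# model overlay to test
def box(c,yaw,hx,hy,z):
    a=np.radians(yaw); R=np.array([[np.cos(a),-np.sin(a)],[np.sin(a),np.cos(a)]])
    return [list(np.array(c)+R@np.array(q))+[z] for q in [(-hx,-hy),(hx,-hy),(hx,hy),(-hx,hy)]]
from scipy.optimize import least_squares
for nm,cam,o,k in(('t',t,(300,195),6.5),('s',s,(320,180),6.5)):
    pr=(proj(cam,box((.506,-.020),28,.02,.013,.088)+box((.506,-.020),28,.02,.013,.042)+box((.506,-.02),28,.032,.032,.032))-o+.5)*k
    print(nm,pr.round(0).tolist())
E
```

```text
rest top c [ 0.508  -0.0204] len [64.4 63.2 62.5 62.6] dir [ -61.  -153.2  118.5   28.5]
base top c [0.5171 0.2366] len [ 88.2 110.2  91.4 107.2] dir [ -61.6 -150.1  116.5   28.2]
slot top c [0.5172 0.2391] len [14.9 37.8 15.  37.3] dir [ -62.6 -151.9  115.4   27.9]
plate top c [0.5209 0.24  ] len [58.2 57.5 62.8 62.6] dir [ -62.7 -151.3  121.8   24.6]
slot side c [0.5174 0.2429] len [34.9 16.1 39.4 17.9] dir [-155.7  127.    27.5  -68.5]
plate side c [0.5167 0.2436] len [57.2 60.5 57.2 63. ] dir [-153.2  118.3   29.4  -61.7]
base side c [0.513  0.2497] len [107.6  90.  105.9  88.1] dir [-152.   117.9   27.   -61. ]
resttop [ 0.5031 -0.0451  0.0313]
blocktop [ 0.5037 -0.0209  0.0862]
basetop [0.5412 0.2932 0.0513]
plate [0.49   0.2561 0.0562]
cone tip [0.5528 0.003  0.0686]
s base [0.5518 0.2759 0.0513]
s plate [0.521  0.2705 0.0598]
s block [ 0.5068 -0.0141  0.0864]
['Unreachable', 'close_job', 'get_obs', 'tcp_to_grasp']
---
rest side [ 0.5492 -0.0262  0.032 ]
rest side [0.5236 0.0264 0.032 ]
rest side [ 0.4647 -0.0041  0.032 ]
blk side z88 [ 0.5283 -0.0168  0.088 ] z42 [ 0.5457 -0.0718  0.042 ]
blk side z88 [ 0.495  -0.0324  0.088 ] z42 [ 0.5098 -0.0886  0.042 ]
blk side z88 [0.4726 0.0303 0.088 ] z42 [ 0.4855 -0.0209  0.042 ]
blk side z88 [0.504  0.0481 0.088 ] z42 [ 0.5194 -0.0016  0.042 ]
t [[254.0, 234.0], [203.0, 141.0], [142.0, 174.0], [193.0, 268.0], [251.0, 241.0], [201.0, 151.0], [142.0, 183.0], [192.0, 273.0], [308.0, 246.0], [229.0, 103.0], [85.0, 181.0], [164.0, 325.0]]
s [[277.0, 71.0], [166.0, 79.0], [178.0, 125.0], [291.0, 117.0], [269.0, 169.0], [162.0, 177.0], [173.0, 224.0], [283.0, 216.0], [290.0, 155.0], [122.0, 167.0], [147.0, 283.0], [324.0, 269.0]]
```

Request:
servo_tool:
  plan:
    - [0.3,0.028,-0.026,0,0]
    - [0.3,0.056,-0.053,0,0]
    - [0.3,0.084,-0.079,0,0]
    - [0.3,0.112,-0.105,0,0]
    - [0.3,0.14,-0.131,0,0]

```text
time_s: 0.52
eef_pos: [0.3345, -0.419, 0.2263]
tcp_rot: [-180.0, 0.0, 23.3]
force: [0.2, -0.8, 0.4]
grip_width: 0.0635
```

Request:
servo_tool:
  plan:
    - [0.3,0.028,-0.026,0,0]
    - [0.3,0.056,-0.053,0,0]
    - [0.3,0.084,-0.079,0,0]
    - [0.3,0.112,-0.105,0,0]
    - [0.3,0.14,-0.131,0,0]

```text
time_s: 0.93
eef_pos: [0.411, -0.2433, 0.2266]
tcp_rot: [180.0, 0.0, 23.4]
force: [0.9, -1.1, 0.1]
grip_width: 0.0597
```

Request:
servo_tool:
  plan:
    - [0.3,0.028,-0.026,0,0]
    - [0.3,0.056,-0.053,0,0]
    - [0.3,0.084,-0.079,0,0]
    - [0.3,0.112,-0.105,0,0]
    - [0.3,0.14,-0.131,0,0]

```text
time_s: 1.35
eef_pos: [0.4876, -0.0677, 0.2267]
tcp_rot: [180.0, 0.0, 23.3]
force: [-0.3, -0.5, 0.3]
grip_width: 0.0597
```

```bash
python3 -c "
from h import *
print(bot.get_obs())"
```

```text
{'time_s': 1.35, 'qpos': array([ 41.73442645,  14.81635144, -42.53198038, 110.57649214,
        11.67136913,  58.93608249, -72.5712205 ]), 'qvel': array([-47.29535855,  16.21555411, -11.15340132, -14.65563144,
        14.40383919,   5.00872797, -63.07000482]), 'tau': array([ 3.52362469e+00, -3.78658605e+01, -5.16046286e+00, -2.48502678e+01,
       -5.45146689e-01,  1.11877584e-03,  1.48176916e+00]), 'eef_pos': array([ 0.48759034, -0.06767877,  0.22665437]), 'tcp_rot': array([1.79981931e+02, 1.95057513e-02, 2.33487497e+01]), 'force': array([-0.25355489, -0.52691968,  0.31802983]), 'ft_torque': array([-0.04722365, -0.01080034, -0.01001545]), 'grip_width': 0.05967686927302868}
```

Request:
servo_tool:
  plan:
    - [0.3,0.019,-0.02,0,-0.12]
    - [0.3,0.039,-0.04,0,-0.24]
    - [0.3,0.039,-0.04,0,-0.36]
    - [0.3,0.039,-0.04,0,-0.48]
    - [0.3,0.039,-0.04,0,-0.6]

```text
time_s: 1.77
eef_pos: [0.5072, -0.0161, 0.2264]
tcp_rot: [-180.0, 0.0, 58.2]
force: [0.3, -1.0, 0.8]
grip_width: 0.0599
```

Request:
servo_tool:
  plan:
    - [0.3,0,0,0,-0.12]
    - [0.3,0,0,0,-0.24]
    - [0.3,0,0,0,-0.36]
    - [0.3,0,0,0,-0.48]
    - [0.3,0,0,0,-0.6]

```text
time_s: 2.18
eef_pos: [0.5071, -0.0172, 0.2264]
tcp_rot: [-180.0, 0.0, 92.5]
force: [0.3, 0.7, 0.4]
grip_width: 0.0597
```

Request:
servo_tool:
  plan:
    - [0.3,0,0,0,-0.12]
    - [0.3,0,0,0,-0.24]
    - [0.3,0,0,0,-0.36]
    - [0.3,0,0,0,-0.48]
    - [0.3,0,0,0,-0.6]

```text
time_s: 2.6
eef_pos: [0.5071, -0.0173, 0.2265]
tcp_rot: [-180.0, -0.0, 126.8]
force: [0.4, 0.1, 0.7]
grip_width: 0.0595
```

Request:
servo_tool:
  plan:
    - [0.3,0,0,0,-0.12]
    - [0.3,0,0,0,-0.24]
    - [0.3,0,0,0,-0.36]
    - [0.3,0,0,0,-0.48]
    - [0.3,0,0,0,-0.6]

```text
time_s: 3.02
eef_pos: [0.5071, -0.0174, 0.2265]
tcp_rot: [-180.0, -0.0, 161.2]
force: [0.3, 0.5, -0.0]
grip_width: 0.0595
```

Request:
servo_tool:
  plan:
    - [0.3,0,0,0,-0.12]
    - [0.3,0,0,0,-0.24]
    - [0.3,0,0,0,-0.36]
    - [0.3,0,0,0,-0.48]
    - [0.3,0,0,0,-0.6]

```text
time_s: 3.43
eef_pos: [0.5072, -0.0174, 0.2264]
tcp_rot: [-180.0, -0.0, -164.4]
force: [-0.4, 0.4, -0.1]
grip_width: 0.0593
```

```bash
python3 -c "
from h import *
print(bot.get_obs())"
```

```text
{'time_s': 3.4333, 'qpos': array([ 58.78394074,  35.5903129 , -80.70768744, 108.08131726,
        37.66209052,  70.04829689,  70.95815982]), 'qvel': array([  5.59481379,  15.99944499, -17.41870048,  -0.13847838,
        16.47016601,  10.88296456,  67.69555139]), 'tau': array([ -0.33119034, -37.9861021 , -16.29927993, -23.55842113,
        -0.34029638,  -0.16530604,  -1.57670595]), 'eef_pos': array([ 0.50717716, -0.01742399,  0.22642251]), 'tcp_rot': array([-1.79998835e+02, -3.15291411e-02, -1.64424929e+02]), 'force': array([-0.37329348,  0.42943331, -0.11394154]), 'ft_torque': array([ 0.13278577, -0.10766976, -0.00076333]), 'grip_width': 0.059305534425285994}
```

Request:
servo_tool:
  plan:
    - [0.3,0,0,0.03,-0.1]
    - [0.3,0,0,0.06,-0.2]
    - [0.3,0,0,0.08,-0.225]
    - [0.3,0,0,0.08,-0.225]
    - [0.3,0,0,0.08,-0.225]

```text
time_s: 3.85
eef_pos: [0.5066, -0.0169, 0.1461]
tcp_rot: [179.9, -0.1, -151.9]
force: [0.3, 0.4, 0.1]
grip_width: 0.0597
```

```bash
python3 - <<'E'
from h import *
o=bot.get_obs();print(o['qpos'],o['eef_pos'],o['tcp_rot'])
t=snap('top','t1');s=snap('side','s1')
a=cv2.resize(t['img'][180:260,290:370],None,fx=5,fy=5,interpolation=cv2.INTER_CUBIC)
b=cv2.resize(s['img'][150:250,290:390],None,fx=4,fy=4,interpolation=cv2.INTER_CUBIC)
cv2.imwrite('pics/c3.png',np.hstack([a,b]))
E
```

```text
[ 54.88656461  42.41987025 -76.17046176 112.33839367  46.35962323
  64.61622108  77.1292926 ] [ 0.50662786 -0.01693179  0.14613953] [ 1.79889644e+02 -9.31530310e-02 -1.51895972e+02]
```

View pics/c3.png

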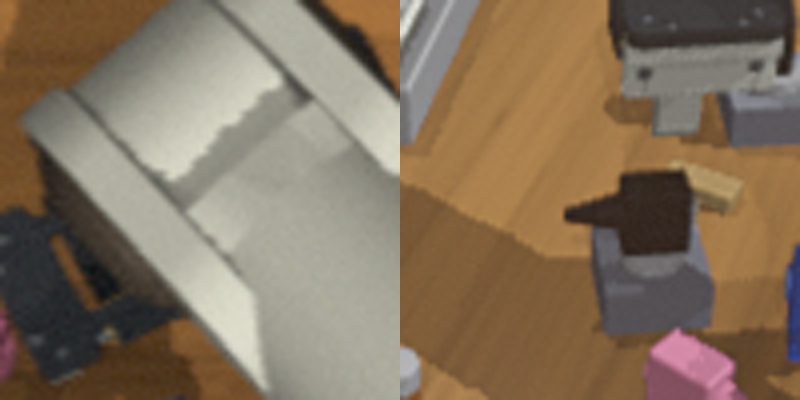

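```bash
python3 - <<'E'
from h import *
s=load('s1')
o=bot.get_obs(); y=np.radians(28.1); X=np.array([np.cos(y),np.sin(y)]);Y=np.array([-np.sin(y),np.cos(y)])
c=o['eef_pos'][:2]
def crp(P): 
    p=proj(s,P); return ((p-[290,150]+.5)*4+[400,0]).round(1).tolist()
for d in(.03,.047):
    print('finger',d,crp([list(c+X*e+Y*d)+[.146] for e in(-.0095,.0095)]))
for h in [(.507,-.018),(.509,-.018),(.507,-.016)]:
    h=np.array(h)
    print('blk',h,[crp([list(h+X*e+Y*.013)+[z] for e in(-.02,.02)]) for z in(.088,.042)],'tip',crp([list(h+X*.053)+[.065]]), 'far top',crp([list(h+X*e-Y*.013)+[.088] for e in(-.02,.02)]))
E
python3 - <<'E'
import cv2,sys
sys.path.insert(0,'.')
from h import *
s=load('s1');crop(s,'c4',330,140,390,220,8)
E
```

```text
finger 0.03 [[687.3, 132.0], [652.2, 134.4]]
finger 0.047 [[693.3, 151.4], [657.7, 153.9]]
blk [ 0.507 -0.018] [[[696.4, 193.6], [626.7, 198.7]], [[691.4, 254.4], [623.8, 259.6]]] tip [[565.3, 219.4]] far top [[687.9, 165.3], [619.6, 170.2]]
blk [ 0.509 -0.018] [[[693.1, 192.8], [623.4, 197.9]], [[688.1, 253.6], [620.6, 258.8]]] tip [[562.0, 218.5]] far top [[684.6, 164.5], [616.3, 169.4]]
blk [ 0.507 -0.016] [[[695.4, 195.7], [625.6, 200.8]], [[690.4, 256.5], [622.7, 261.7]]] tip [[564.0, 221.4]] far top [[686.8, 167.3], [618.4, 172.2]]
```

View pics/c4.png

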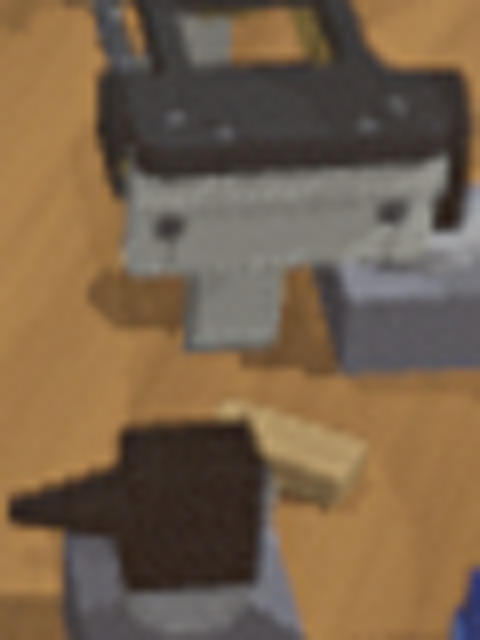

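Request:
servo_tool:
  plan:
    - [0.3,0,0,0.02,0]
    - [0.3,0,0,0.04,0]
    - [0.3,0,0,0.06,0]
    - [0.3,0,0,0.075,0]
    - [0.3,0,0,0.08,0]

```text
time_s: 4.37
eef_pos: [0.5075, -0.0176, 0.0665]
tcp_rot: [-180.0, -0.0, -151.9]
force: [-0.5, -0.3, 0.2]
grip_width: 0.0599
```

Request:
servo_tool:
  plan:
    - [0.3,0,0,0.01,0]
    - [0.3,0,0,0.018,0]
    - [0.3,0,0,0.018,0]
    - [0.3,0,0,0.018,0]
    - [0.3,0,0,0.018,0]

```text
time_s: 4.78
eef_pos: [0.508, -0.017, 0.0494]
tcp_rot: [-180.0, 0.1, -151.9]
force: [0.1, -0.4, 0.4]
grip_width: 0.0601
```

```bash
python3 - <<'E'
from h import *
o=bot.get_obs();print(o['qpos'],o['eef_pos'],o['tcp_rot'],o['force'])
s=snap('side','s2');crop(s,'c5',320,150,390,240,6)
E
```

```text
[ 48.89506054  48.64478821 -66.73372718 115.38897723  55.78248813
  56.51038378  71.09023311] [ 0.50796657 -0.01701813  0.04938315] [-1.79976665e+02  5.35487848e-02 -1.51858923e+02] [ 0.06615739 -0.35440496  0.3614558 ]
```

View pics/c5.png

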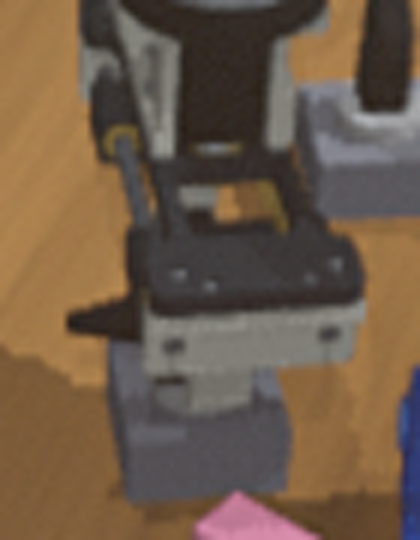

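Request:
servo_tool:
  plan:
    - [0.1,0,0,0.002,0]
    - [-0.1,0,0,0.002,0]
    - [-0.25,0,0,0.002,0]
    - [-0.33,0,0,0.002,0]
    - [-0.38,0,0,0.002,0]

```text
time_s: 5.25
eef_pos: [0.5075, -0.0172, 0.0468]
tcp_rot: [-180.0, 0.0, -151.9]
force: [-0.0, -0.5, 0.5]
grip_width: 0.0311
```

Request:
servo_tool:
  plan:
    - [-0.42,0,0,0,0]
    - [-0.44,0,0,0,0]
    - [-0.48,0,0,0,0]
    - [-0.54,0,0,0,0]
    - [-0.6,0,0,0,0]

```text
time_s: 5.67
eef_pos: [0.5075, -0.0172, 0.0468]
tcp_rot: [-180.0, 0.0, -151.9]
force: [-0.7, -0.3, 0.4]
grip_width: 0.0258
```

```bash
python3 - <<'E'
from h import *
o=bot.get_obs();print(o['qpos'],o['eef_pos'],o['tcp_rot'],o['force'],o['ft_torque'],o['grip_width'])
E
```

```text
[ 48.75748569  48.82266674 -66.47753527 115.45362196  56.02010809
  56.34023948  70.94488672] [ 0.50754952 -0.01721717  0.04676247] [-1.79990857e+02  7.20854091e-03 -1.51859676e+02] [-0.6547021  -0.31075647  0.38884499] [ 0.11851167 -0.18806588 -0.02120601] 0.02584094570363777
```

Request:
servo_tool:
  plan:
    - [-0.6,0,0,-0.006,0]
    - [-0.6,0,0,-0.015,0]
    - [-0.6,0,0,-0.03,0]
    - [-0.6,0,0,-0.04,0]
    - [-0.6,0,0,-0.04,0]

```text
time_s: 6.08
eef_pos: [0.509, -0.0167, 0.0892]
tcp_rot: [-179.9, 0.2, -151.8]
force: [-1.0, 1.3, -0.5]
grip_width: 0.026
```

Request:
servo_tool:
  plan:
    - [-0.6,0,0,-0.015,0]
    - [-0.6,0,0,-0.03,0]
    - [-0.6,0,0,-0.05,0]
    - [-0.6,0,0,-0.06,0]
    - [-0.6,0,0,-0.06,0]

```text
time_s: 6.5
eef_pos: [0.5091, -0.0169, 0.1491]
tcp_rot: [-179.9, 0.2, -151.9]
force: [-0.1, 0.2, -1.3]
grip_width: 0.0255
```

```bash
python3 - <<'E'
from h import *
o=bot.get_obs();print(o['qpos'],o['eef_pos'],o['tcp_rot'],o['force'],o['ft_torque'],o['grip_width'])
s=snap('side','s3');crop(s,'c6',320,140,400,240,6)
E
```

```text
[ 54.93132416  42.09164007 -76.26321381 112.20069075  46.26570165
  64.50487185  77.26645921] [ 0.50906016 -0.01685199  0.14905608] [-179.87886181    0.200611   -151.86486342] [-0.07654567  0.23138825 -1.32664648] [ 0.11966144 -0.12231025 -0.03067415] 0.02547968116667249
```

View pics/c6.png

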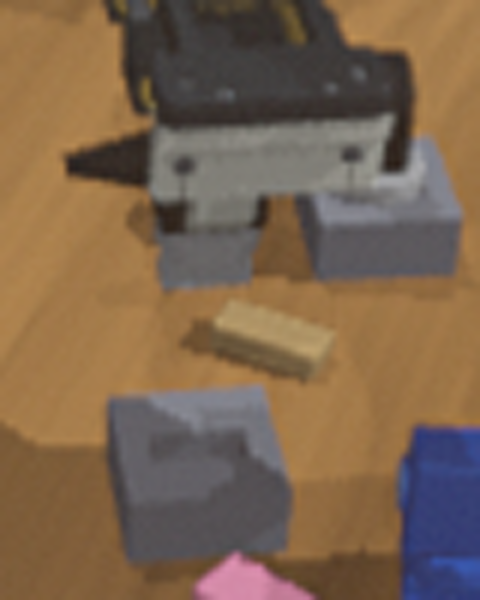

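Request:
servo_tool:
  plan:
    - [-0.6,-0.01,0.018,0,0]
    - [-0.6,-0.025,0.044,0,0]
    - [-0.6,-0.042,0.073,0,0]
    - [-0.6,-0.059,0.102,0,0]
    - [-0.6,-0.075,0.13,0,0]

```text
time_s: 6.97
eef_pos: [0.5117, 0.1338, 0.1456]
tcp_rot: [180.0, -0.1, -151.9]
force: [1.6, 0.7, -0.7]
grip_width: 0.0258
```

Request:
servo_tool:
  plan:
    - [-0.6,-0.017,0.029,0,0]
    - [-0.6,-0.034,0.06,0,0]
    - [-0.6,-0.047,0.082,0,0]
    - [-0.6,-0.054,0.094,0,0]
    - [-0.6,-0.054,0.094,0,0]

```text
time_s: 7.38
eef_pos: [0.5139, 0.2455, 0.1462]
tcp_rot: [179.9, 0.0, -151.5]
force: [-0.7, 0.3, -1.1]
grip_width: 0.0256
```

```bash
python3 - <<'E'
from h import *
o=bot.get_obs();print(o['qpos'],o['eef_pos'],o['tcp_rot'],o['force'],o['ft_torque'],o['grip_width'])
s=snap('side','s4');crop(s,'c7',260,220,350,340,5)
t=snap('top','t4');crop(t,'c8',185,180,285,260,6)
E
```

```text
[ 20.72977242  44.48515877 -70.10258836 103.89769983  45.9398884
  66.13844651  53.46477942] [0.51391292 0.24553053 0.14620145] [ 1.79859839e+02  2.61332512e-02 -1.51530493e+02] [-0.71661671  0.31708735 -1.14707048] [ 0.13597808 -0.04339286  0.00177999] 0.02563322826843119
```

View pics/c7.png

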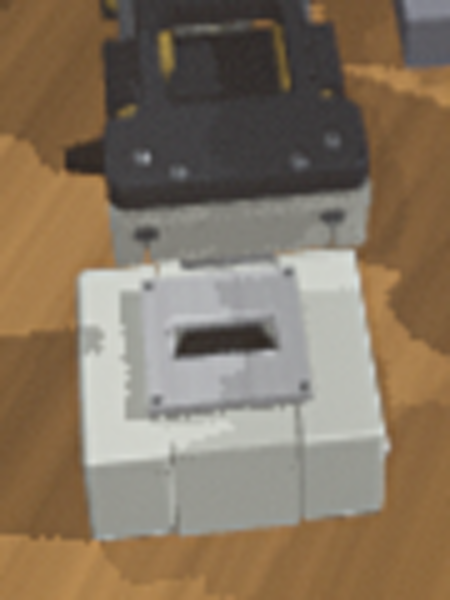

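View pics/c8.png

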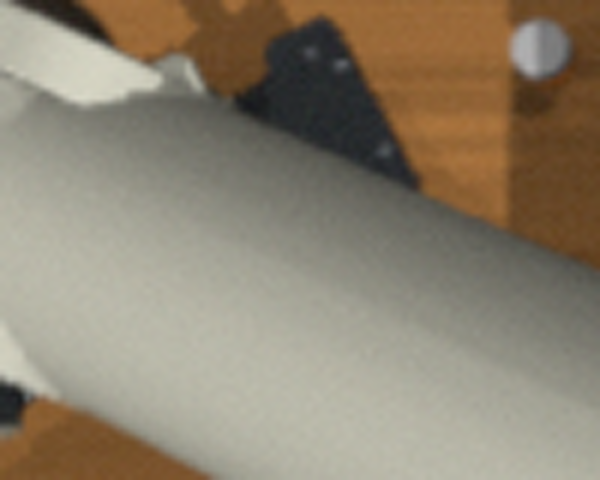

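Request:
servo_tool:
  plan:
    - [-0.6,0,0,0.01,0]
    - [-0.6,0,0,0.025,0]
    - [-0.6,0,0,0.035,0]
    - [-0.6,0,0,0.035,0]
    - [-0.6,0,0,0.035,0]

```text
time_s: 7.9
eef_pos: [0.5149, 0.2399, 0.1103]
tcp_rot: [180.0, -0.1, -151.9]
force: [0.0, 0.9, -0.5]
grip_width: 0.0259
```

```bash
python3 - <<'E'
from h import *
o=bot.get_obs();print(o['qvel'],o['eef_pos'],o['tcp_rot'],o['force'],o['ft_torque'],o['grip_width'])
s=snap('side','s5');crop(s,'c9',260,220,350,340,5)
o=bot.get_obs();print(o['eef_pos'])
E
```

```text
[-0.14406077 -1.01155883 -1.66692796 -1.1239126  -0.33988688  0.20086364
  0.16670185] [0.5149357  0.23993913 0.11032655] [ 1.79992999e+02 -1.42636467e-01 -1.51911520e+02] [ 0.03092068  0.89664537 -0.47615586] [ 0.13773473 -0.14336309  0.02221007] 0.025860462833195635
[0.51534285 0.24062138 0.11119957]
```

View pics/c9.png

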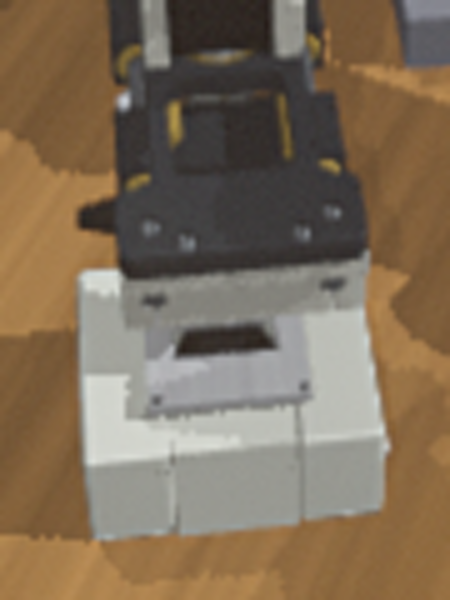

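```bash
python3 - <<'E'
from h import *
L=[]
for f,(u,v) in (('s3',(325,160)),('s4',(265,242)),('s5',(268,253))):
    s=load(f); L.append(cv2.resize(s['img'][v:v+20,u:u+26],None,fx=14,fy=14,interpolation=cv2.INTER_CUBIC))
a=load('s4');L.append(cv2.resize(a['img'][280:300,290:316],None,fx=14,fy=14,interpolation=cv2.INTER_CUBIC))
cv2.imwrite('pics/d1.png',np.vstack([np.hstack(L[:2]),np.hstack(L[2:])]))
E
```

```text
(no output)
```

View pics/d1.png

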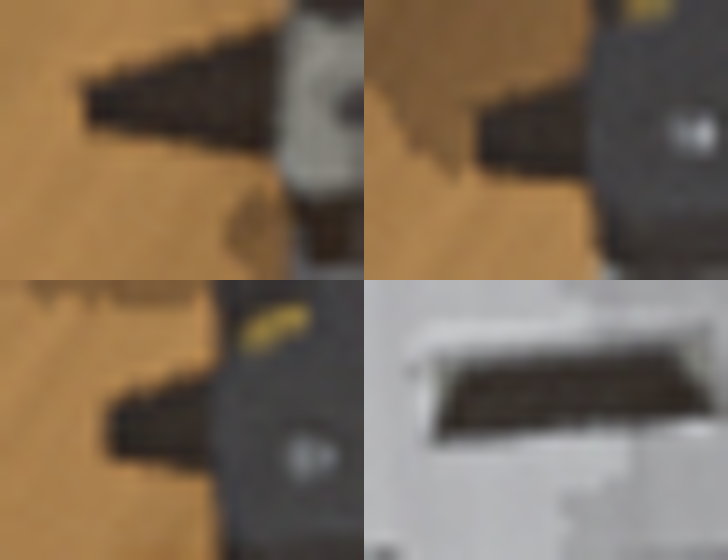

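```bash
python3 - <<'E'
from h import *
s=load('s4')
y=np.radians(28.1); X=np.array([np.cos(y),np.sin(y)]);Y=np.array([-np.sin(y),np.cos(y)])
tcp={'s3':(.50906,-.01685,.14906),'s4':(.51391,.24553,.1462),'s5':(.51514,.2403,.1108)}
for f,u,v in(('s3',330.8,167.1),('s4',272.6,251.5),('s5',275.4,263.2)):
    c=np.array(tcp[f]); P=at_z(s,u,v,c[2]+.0182)[:2]; d=P-X*.053-c[:2]
    print(f,'head-tcp X',(d@X*1e3).round(1),'Y',(d@Y*1e3).round(1))
P=np.array([at_z(s,290+a/14-.5,280+b/14-.5,.06)[:2] for a,b in [(65,48),(70,160),(353,137),(335,42)]])
print(P.round(4)); print('near dir',np.degrees(np.arctan2(*(P[1]-P[2])[::-1])),np.linalg.norm(P[1]-P[2]),np.linalg.norm(P[0]-P[1]))
near=(P[1]+P[2])/2; print('slot via near edge',(near-Y*.008).round(4),'mean',P.mean(0).round(4))
for f in('s4','s5'):
    c=np.array(tcp[f][:2]); d=near-Y*.008-c; print(f,'slot-tcp X',d@X*1e3,'Y',d@Y*1e3)
E
```

```text
s3 head-tcp X -1.5 Y -3.6
s4 head-tcp X -0.3 Y -1.9
s5 head-tcp X -1.1 Y -1.6
[[0.539  0.2418]
 [0.5306 0.2585]
 [0.4971 0.2413]
 [0.5055 0.2275]]
near dir 27.242531910115403 0.03761049546678107 0.018713149300168708
slot via near edge [0.5176 0.2429] mean [0.518  0.2423]
s4 slot-tcp X 2.018632333351924 Y -4.085987182896415
s5 slot-tcp X 3.397008426927643 Y 1.1068809402758792
```

Request:
servo_tool:
  plan:
    - [-0.6,-0.0015,0.001,0.004,0]
    - [-0.6,-0.0025,0.0015,0.008,0]
    - [-0.6,-0.0025,0.0015,0.011,0]
    - [-0.6,-0.0025,0.0015,0.011,0]
    - [-0.6,-0.0025,0.0015,0.011,0]

```text
time_s: 8.37
eef_pos: [0.5169, 0.2438, 0.1006]
tcp_rot: [-180.0, -0.0, -151.8]
force: [-0.2, 0.7, -0.6]
grip_width: 0.0257
```

```bash
cat > g.py <<'E'
from h import *
y=np.radians(28.1); X=np.array([np.cos(y),np.sin(y)]);Y=np.array([-np.sin(y),np.cos(y)])
def st():
    o=bot.get_obs(); c=o['eef_pos']; print(round(o['time_s'],2),'XY',(c[:2]@X).round(4),(c[:2]@Y).round(4),'z',c[2].round(4),'rot',o['tcp_rot'].round(2),'F',o['force'].round(1),'M',o['ft_torque'].round(2),'w',round(o['grip_width'],4)); return o
E
python3 - <<'E'
from g import *
st(); s=snap('side','s6');st();crop(s,'e1',260,230,350,330,6)
E
```

```text
8.37 XY 0.5708 -0.0284 z 0.1006 rot [-1.8000e+02 -1.0000e-02 -1.5184e+02] F [-0.2  0.7 -0.6] M [ 0.14 -0.06  0.04] w 0.0257
8.42 XY 0.5709 -0.0284 z 0.1008 rot [ 180.      0.   -151.85] F [-0.2 -0.1 -0.6] M [ 0.13 -0.19 -0.04] w 0.0261
```

View pics/e1.png

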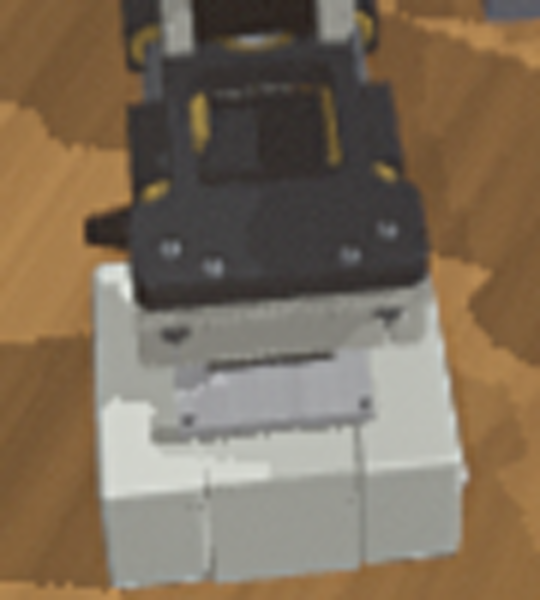

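Request:
servo_tool:
  plan:
    - [-0.6,0,0,0.003,0]
    - [-0.6,0,0,0.005,0]
    - [-0.6,0,0,0.007,0]
    - [-0.6,0,0,0.009,0]
    - [-0.6,0,0,0.009,0]

```text
time_s: 8.83
eef_pos: [0.5168, 0.2434, 0.0912]
tcp_rot: [-180.0, -0.0, -151.9]
force: [-0.5, -0.7, -0.4]
grip_width: 0.0259
```

```bash
python3 -c "
from g import *
st()"
```

```text
8.83 XY 0.5706 -0.0287 z 0.0912 rot [-1.7999e+02 -4.0000e-02 -1.5186e+02] F [-0.5 -0.7 -0.4] M [ 0.02 -0.15  0.02] w 0.0259
```

Request:
servo_tool:
  plan:
    - [-0.6,0,0,0.002,0]
    - [-0.6,0,0,0.004,0]
    - [-0.6,0,0,0.006,0]
    - [-0.6,0,0,0.007,0]
    - [-0.6,0,0,0.007,0]

```text
time_s: 9.25
eef_pos: [0.5169, 0.2435, 0.0844]
tcp_rot: [-180.0, -0.0, -151.9]
force: [0.5, -1.3, -1.1]
grip_width: 0.0256
```

```bash
python3 -c "
from g import *
st()"
```

```text
9.25 XY 0.5707 -0.0287 z 0.0844 rot [-1.7999e+02 -2.0000e-02 -1.5186e+02] F [ 0.5 -1.3 -1.1] M [-0.04 -0.22  0.02] w 0.0256
```

Request:
servo_tool:
  plan:
    - [-0.6,0,0,0.002,0]
    - [-0.6,0,0,0.003,0]
    - [-0.6,0,0,0.004,0]
    - [-0.6,0,0,0.005,0]
    - [-0.6,0,0,0.005,0]

```text
time_s: 9.67
eef_pos: [0.5172, 0.2437, 0.0798]
tcp_rot: [-180.0, 0.0, -151.9]
force: [0.9, -1.4, 1.9]
grip_width: 0.0261
```

```bash
python3 -c "
from g import *
st()"
```

```text
9.67 XY 0.5711 -0.0286 z 0.0798 rot [-1.7999e+02  2.0000e-02 -1.5186e+02] F [ 0.9 -1.4  1.9] M [-0.21 -0.25  0.03] w 0.0261
```

Request:
servo_tool:
  plan:
    - [-0.6,0,0,0.001,0]
    - [-0.6,0,0,0.002,0]
    - [-0.6,0,0,0.003,0]
    - [-0.6,0,0,0.004,0]
    - [-0.6,0,0,0.004,0]

```text
time_s: 10.08
eef_pos: [0.5172, 0.2438, 0.0758]
tcp_rot: [-180.0, 0.0, -151.9]
force: [0.5, -1.2, 4.4]
grip_width: 0.0257
```

```bash
python3 -c "
from g import *
st()"
```

```text
10.08 XY 0.5711 -0.0286 z 0.0758 rot [-1.8000e+02  2.0000e-02 -1.5185e+02] F [ 0.5 -1.2  4.4] M [-0.3  -0.24 -0.02] w 0.0257
```

Request:
servo_tool:
  plan:
    - [-0.6,0,0,0.0005,0]
    - [-0.6,0,0,0.001,0]
    - [-0.6,0,0,0.0015,0]
    - [-0.6,0,0,0.0015,0]
    - [-0.6,0,0,0.0015,0]

```text
time_s: 10.5
eef_pos: [0.5172, 0.2438, 0.0748]
tcp_rot: [-180.0, 0.0, -151.9]
force: [0.4, -2.0, 7.3]
grip_width: 0.0259
```

```bash
python3 -c "
from g import *
st()"
```

```text
10.5 XY 0.5711 -0.0286 z 0.0748 rot [-1.7998e+02  3.0000e-02 -1.5186e+02] F [ 0.4 -2.   7.3] M [-0.47  0.   -0.  ] w 0.0259
```

Request:
servo_tool:
  plan:
    - [-0.6,0,0,0.0005,0]
    - [-0.6,0,0,0.001,0]
    - [-0.6,0,0,0.001,0]
    - [-0.6,0,0,0.001,0]
    - [-0.6,0,0,0.001,0]

```text
time_s: 10.92
eef_pos: [0.5172, 0.2438, 0.0747]
tcp_rot: [-179.9, 0.0, -151.9]
force: [-2.7, -4.8, 16.2]
grip_width: 0.0261
```

```bash
python3 -c "
from g import *
st()"
```

```text
10.92 XY 0.5711 -0.0285 z 0.0747 rot [-1.7993e+02  3.0000e-02 -1.5185e+02] F [-2.7 -4.8 16.2] M [-0.89  0.5   0.01] w 0.0261
```

Request:
servo_tool:
  plan:
    - [-0.6,0,0,0,0.05]
    - [-0.6,0,0,0,0.12]
    - [-0.6,0,0,0,0.2]
    - [-0.6,0,0,0,0.28]
    - [-0.6,0,0,0,0.35]

```text
time_s: 11.33
eef_pos: [0.5178, 0.244, 0.0748]
tcp_rot: [-180.0, 0.1, -172.1]
force: [0.3, -3.3, 14.9]
grip_width: 0.0259
```

```bash
python3 -c "
from g import *
print(st()['qpos'].round(1))"
```

```text
11.33 XY 0.5717 -0.0287 z 0.0748 rot [-1.7997e+02  1.2000e-01 -1.7213e+02] F [ 0.3 -3.3 14.9] M [-0.69  0.11  0.08] w 0.0259
[ 15.8  46.6 -61.  106.   48.5  58.1  31.7]
```

Request:
servo_tool:
  plan:
    - [-0.6,0,0,0,0.08]
    - [-0.6,0,0,0,0.16]
    - [-0.6,0,0,0,0.24]
    - [-0.6,0,0,0,0.32]
    - [-0.6,0,0,0,0.4]

```text
time_s: 11.75
eef_pos: [0.5184, 0.2438, 0.0748]
tcp_rot: [180.0, 0.2, 164.9]
force: [0.6, -4.2, 13.4]
grip_width: 0.0258
```

Request:
servo_tool:
  plan:
    - [-0.6,0,0,0,0.08]
    - [-0.6,0,0,0,0.16]
    - [-0.6,0,0,0,0.24]
    - [-0.6,0,0,0,0.32]
    - [-0.6,0,0,0,0.4]

```text
time_s: 12.17
eef_pos: [0.5183, 0.2433, 0.0748]
tcp_rot: [180.0, 0.2, 142.0]
force: [-1.0, -5.3, 15.1]
grip_width: 0.0262
```

```bash
python3 -c "
from g import *
print(st()['qpos'].round(1))"
```

```text
12.17 XY 0.5718 -0.0296 z 0.0748 rot [1.7997e+02 1.6000e-01 1.4201e+02] F [-1.  -5.3 15.1] M [-1.18  0.05  0.17] w 0.0262
[ 10.5  41.3 -51.9 106.1  40.6  53.2  -8.5]
```

Request:
servo_tool:
  plan:
    - [-0.6,0,0,0,0.08]
    - [-0.6,0,0,0,0.16]
    - [-0.6,0,0,0,0.24]
    - [-0.6,0,0,0,0.32]
    - [-0.6,0,0,0,0.4]

```text
time_s: 12.58
eef_pos: [0.5177, 0.243, 0.0747]
tcp_rot: [180.0, 0.1, 119.1]
force: [-1.9, -4.9, 16.8]
grip_width: 0.0259
```

```bash
python3 -c "
from g import *
print(st()['qpos'].round(1))"
```

```text
12.58 XY 0.5711 -0.0295 z 0.0747 rot [1.7998e+02 1.4000e-01 1.1910e+02] F [-1.9 -4.9 16.8] M [-1.33  0.46  0.21] w 0.0259
[  7.3  38.9 -47.  106.2  36.4  51.1 -28.3]
```

Request:
servo_tool:
  plan:
    - [-0.6,0,0,0,0.03]
    - [-0.6,0,0,0,0.06]
    - [-0.6,0,0,0,0.08]
    - [-0.6,0,0,0,0.08]
    - [-0.6,0,0,0,0.08]

```text
time_s: 13.0
eef_pos: [0.5178, 0.243, 0.0748]
tcp_rot: [180.0, 0.1, 114.7]
force: [-2.5, -5.0, 17.1]
grip_width: 0.0258
```

```bash
python3 - <<'E'
from g import *
print(st()['qpos'].round(1))
s=snap('side','s7');crop(s,'e2',250,230,350,330,6)
E
```

```text
13.0 XY 0.5712 -0.0296 z 0.0748 rot [1.7996e+02 1.5000e-01 1.1473e+02] F [-2.5 -5.  17.1] M [-1.33  0.45  0.16] w 0.0258
[  6.7  38.5 -46.  106.2  35.6  50.7 -32. ]
```

View pics/e2.png

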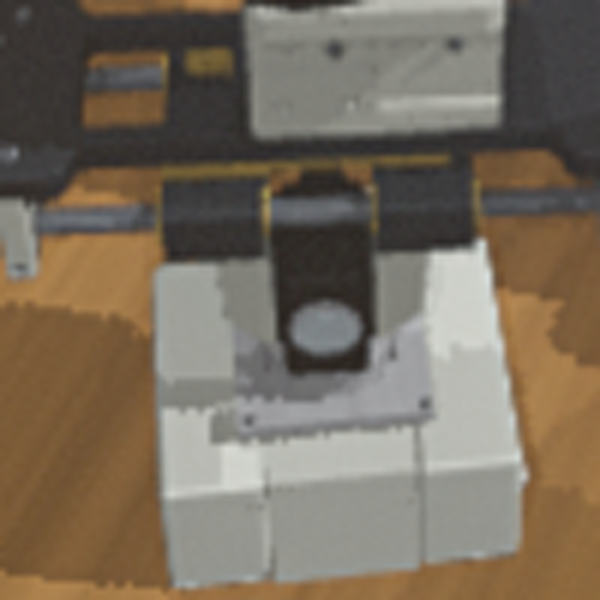

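The window side of the head now faces the camera, and the collar sits on the plate at (325,370). I'll keep turning to take up the rotor's play until I feel the stop.

Request:
servo_tool:
  plan:
    - [-0.6,0,0,0,0.02]
    - [-0.6,0,0,0,0.04]
    - [-0.6,0,0,0,0.05]
    - [-0.6,0,0,0,0.05]
    - [-0.6,0,0,0,0.05]

```text
time_s: 13.47
eef_pos: [0.5178, 0.243, 0.0748]
tcp_rot: [179.9, 0.1, 111.9]
force: [-1.7, -5.2, 16.8]
grip_width: 0.0259
```

```bash
python3 -c "
from g import *
st()"
```

```text
13.47 XY 0.5712 -0.0295 z 0.0748 rot [1.7995e+02 1.4000e-01 1.1187e+02] F [-1.7 -5.2 16.8] M [-1.29  0.44  0.18] w 0.0259
```

Request:
servo_tool:
  plan:
    - [-0.6,0,0,0,0.02]
    - [-0.6,0,0,0,0.04]
    - [-0.6,0,0,0,0.04]
    - [-0.6,0,0,0,0.04]
    - [-0.6,0,0,0,0.04]

```text
time_s: 13.88
eef_pos: [0.5178, 0.243, 0.0748]
tcp_rot: [179.9, 0.1, 109.6]
force: [-1.7, -6.0, 16.0]
grip_width: 0.0262
```

```bash
python3 -c "
from g import *
st()"
```

```text
13.88 XY 0.5712 -0.0295 z 0.0748 rot [1.7994e+02 1.3000e-01 1.0958e+02] F [-1.7 -6.  16. ] M [-1.32  0.51  0.13] w 0.0262
```

Request:
servo_tool:
  plan:
    - [-0.6,0,0,0,0.02]
    - [-0.6,0,0,0,0.04]
    - [-0.6,0,0,0,0.05]
    - [-0.6,0,0,0,0.05]
    - [-0.6,0,0,0,0.05]

```text
time_s: 14.3
eef_pos: [0.5177, 0.243, 0.0748]
tcp_rot: [179.9, 0.1, 106.8]
force: [-1.5, -5.7, 17.6]
grip_width: 0.0261
```

```bash
python3 - <<'E'
from g import *
st()
s=snap('side','s8');crop(s,'e3',275,250,335,310,10)
st()
E
```

```text
14.3 XY 0.5712 -0.0295 z 0.0748 rot [1.7994e+02 1.4000e-01 1.0676e+02] F [-1.5 -5.7 17.6] M [-1.39  0.48  0.3 ] w 0.0261
14.35 XY 0.5712 -0.0295 z 0.0748 rot [1.7993e+02 1.4000e-01 1.0676e+02] F [-2.2 -6.4 16.9] M [-1.36  0.47  0.32] w 0.0256
```

View pics/e3.png

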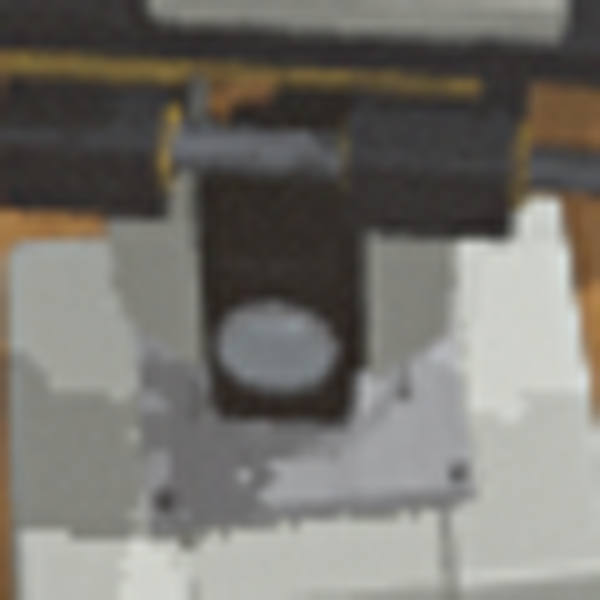

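Request:
servo_tool:
  plan:
    - [-0.6,0,0,0,-0.01]
    - [-0.6,0,0,0,-0.01]
    - [-0.6,0,0,0,-0.01]
    - [-0.6,0,0,0,-0.01]
    - [-0.6,0,0,0,-0.01]

```text
time_s: 14.77
eef_pos: [0.5178, 0.243, 0.0748]
tcp_rot: [179.9, 0.1, 107.3]
force: [-2.6, -5.8, 17.3]
grip_width: 0.0259
```

```bash
python3 - <<'E'
from g import *
st()
s=snap('side','s9');st();t=snap('top','t9');st()
E
```

```text
14.77 XY 0.5713 -0.0295 z 0.0748 rot [1.7993e+02 1.3000e-01 1.0731e+02] F [-2.6 -5.8 17.3] M [-1.29  0.42  0.25] w 0.0259
14.82 XY 0.5712 -0.0295 z 0.0748 rot [1.7993e+02 1.3000e-01 1.0731e+02] F [-2.1 -5.2 16.8] M [-1.37  0.39  0.22] w 0.0261
14.87 XY 0.5713 -0.0295 z 0.0748 rot [1.7993e+02 1.3000e-01 1.0731e+02] F [-1.6 -4.8 17. ] M [-1.32  0.4   0.22] w 0.0262
```

View pics/s9.png

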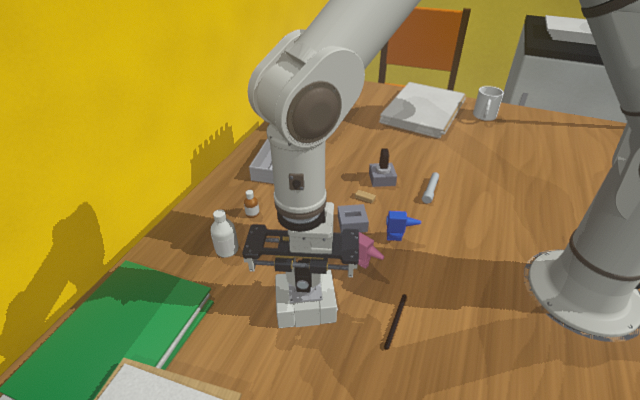

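View pics/t9.png

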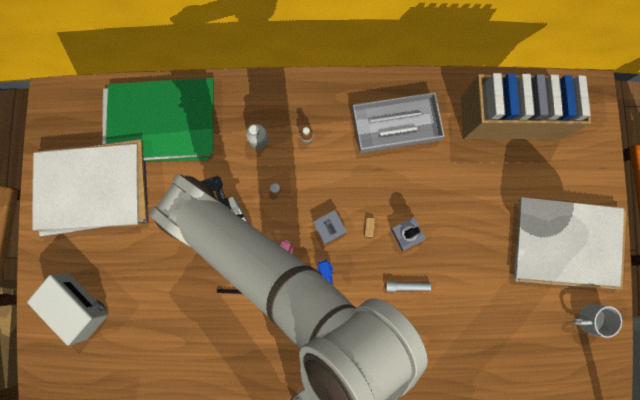

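```bash
python3 -c "
from g import *
print(bot.close_job()); st()"
```

```text
the job is handed in; nothing more can be done
None
the job is handed in; nothing more can be done
```

I lifted the black ear-scope head out of its rest block and put its foot into the slot of the white base. I pushed it down until the collar sat on the plate, turned it clockwise to the stop, and handed the job in at about 15 s with it still held there.

**Home:** The TCP stopped at z = 0.0748 m, where fully home should be, and the push settled at about 17 N. Pushing a further 1 mm raised the force but did not move the head.

**Turn:** The tool turned about 101°, which is the quarter turn plus the rotor's play and some give. The moment about the vertical rose from about 0.15 to 0.3 N m near the end, which I took as the stop. I then eased back 0.6°, leaving about 0.22 N m, so I believe the rotor is still against the stop. I could not read the rotor joints directly.

**Grip:** The opening stayed at about 26 mm throughout. There is no reading of the squeeze force. By the interface it is fixed at half the most, so about 30 N, right at your limit.

**Other things on the desk:** In the last pictures, those in view stand where they were; the arm partly hides the pink head and the pen in the top view.

**Disagreement:** The two cameras differed by about 4 mm on the slot position. I aimed between them, and the foot went in at the first try with side forces under 2 N.

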